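Load an ink cartridge through the dust flap of the film printer's ink station

ROBOT

A 7-joint arm with a two-finger parallel gripper is mounted at the origin on the work surface. World frame = base frame: x ahead of the robot, y to its left, z up, the work surface at z = 0. Lengths are in mm, angles in degrees, forces in N, time in s.
With the tool pointing down it reaches from about 400 to 900 mm from the base axis. Payload 5.5 kg.
Tool frame: the origin (TCP) lies at the centre of the arm's flange, where the gripper is bolted on; the fingertips stand 178 mm ahead of it and the grasp point (between the pads) lies 159 mm ahead of it (ctrl.tip_extent is the distance from the TCP to the fingertips, in mm); z points along the fingers, y is the direction in which the jaws open and shut (so a half turn about z gives the same grasp; the last joint's range is limited). The gripper opens to 92 mm and grips with 3 to 60 N. Pads are 19 mm wide; open, the fingers measure 130 mm over their backs; the gripper's body (75 mm by 190 mm) begins 47 mm behind the grasp point.
Start: joints at [78.449, 28.699, -24.465, 88.831, 12.651, 65.22, -12.049], TCP at [291.383, -581.027, 404.729] pointing down, gripper open.
Joint ranges: [-164.97, 164.97], [-17.58, 116.51], [-87.97, 89.64], [11.32, 138.91], [-80.73, 260.73], [10.89, 115.49], [-147.41, 147.41]. Speed limits (degrees/s): [147.25, 147.25, 180, 180, 180, 180, 180].

INTERFACE

Orientations are given as [roll, pitch, yaw] about the fixed x, y, z axes, in that order (R = Rz(yaw) Ry(pitch) Rx(roll)).
In Python, from workcell import ctrl, viewer gives the robot as it stands.
- The arm moves only by the tool servo_tool, never from a script. Its argument "steps" is one flat list of numbers, 7 for each row, row after row: the shift along the world's x, y, z in cm, then the turn, a rotation vector about the world's x, y, z in degrees, then the opening in per cent of the stroke, from 0 (shut) to 100 (fully open). In form: [dx, dy, dz, ax, ay, az, jaw, dx, dy, dz, ax, ay, az, jaw, ...]. A call has 1 to 12 rows; each row is the pose to reach, as a shift and turn from the pose measured when the call began; what a row does not reach only later rows make up. A row lasts 1/8 s, in which the tool goes at most 62.5 mm and 10.7 degrees, less where a joint would pass 70% of its speed; a pose out of reach is approached as far as the arm can. A call with a gripper value outside its range is refused whole. The fingers move at their own pace and stop on an object; the grip force is fixed at half the most. Time passes only in rows, so rows that repeat a pose let the fingers close. It gives the time, the measured TCP pose, the force and the opening at its end, in the units of the state.
- ctrl.get_obs(): the state, without advancing time (a new reading comes with each control period).
- viewer.camera(name): name is "scene" or "top" or "wrist"; returns the picture (480x640x3 uint8, blue, green, red); there is no depth.
- viewer.camera_params(name): a dict with "vfov" (degrees; the focal length in pixels is half the picture's height over the tangent of half this angle, whatever the lens; pixels are square), "cx", "cy" (the principal point, pixels), "k1" (the pictures are not rectified: a ray, as slopes to the right and down, at radius r is drawn at 1 + k1 r^2 times it, then the intrinsics apply), "rvec" (rotation vector, rad) and "tvec" (3), from world to camera coordinates, as OpenCV has them; the wrist camera has in their place "T_tool_cam" (4x4, takes a point from camera to tool coordinates, whose origin is the TCP and whose axes are the flange's). Camera axes: x right, y down, z forward; pixel columns grow to the right and rows downward; lengths in mm; the calibration is good to about 2 mm. A picture is of the moment at which its call begins: read the wrist's pose just before it. camera_params takes no time and is no camera call.
- ctrl.finish_job(): hands the job in, once; it reports no verdict.
The state is a dict: "clock": time; "joints": joint angles; "dq": joint speeds; "tau": joint torques, N m; "position": TCP position; "ee_rot": TCP orientation; "ft_force": force on the tool from outside, world axes, zero at the start; "ft_torque": the same for the moment, N m; "gripper_width": finger opening in mm.
Only numpy, scipy, OpenCV 4.12 (cv2) and the standard library are available. Lean on these libraries where they do the work, as an engineer would, in place of code of your own. Each camera call takes 0.05 s, during which the arm holds its last target.

TASK

Load the ink cartridge that stands on the bench into the long well of the ink station: lower it nose first through the sprung dust flap, then follow it down through the mouth with closed fingers and press it home until it latches, and take the fingers out so that the flap closes above it. Press only as hard as the spring and the latch need and stop when you feel the rubber stops, do not ram it. Leave the ink jar, the tape roll and the squeegee where they are.

Things in the scene. Friction and masses are not known exactly. Their poses are not given: they have to be found in the camera images.
- cartridge: black plastic ink cartridge, a plain box 30 thick (x), 76 wide (y), 84 high (z) mm with a paper label on its broad sides, 0.15 to 0.29 kg. It stands on its nose (the underside, with the outlet port), small grey ribs on its flat top. Origin at the centre of its underside, z up. It fits the well either way round
- nose (a point): centre of the cartridge's underside (its nose, goes in first)
- tail (a point): centre of the cartridge's flat top, 84 mm above its nose; this is the face to press on
- station: ink station fixed to the bench, a grey case (x -30 to 66, y -45 to 45 mm, mouth 164 mm above the bench) with two wells open to the top, each under an aluminium flap: a long one (empty, to be loaded) and a shorter one (50 mm, already loaded; leave it). Origin on the bench below the middle of the long well, x across the slot towards the short well, y along the slot, z up
- mouth (a point): middle of the mouth of the long well, 164 mm above the bench. The mouth is 34 mm (station x, from -17 to 17) by 80 mm (station y), with black flared lips that rise 7 mm above it and catch a nose up to 3 mm off. It takes closed fingers turned so that they are narrow along x, but not the fingers beside the cartridge
- flap (a joint): angle of the long well's flap, 38 x 78 x 3 mm, hinged along the well's -x side 5 mm below the mouth: 0 = closed (level), 1.57 = hanging down. A spring shuts it upwards. The nose opens it with about 2 to 4 N, then it rubs on the cartridge and holds it by friction where it is let go. It can close once the cartridge's top is 43 mm below the mouth
- flap_edge (a point): middle of the free edge of the long well's flap. Deep in the well a sprung spigot pushes the cartridge up with 7 to 10 N over the last 18 mm. Two snap latches catch its top edge 45 to 58 mm below the mouth, as the cradle's screw is set (not visible). Hard rubber stops (1 mm per 20 N) come 1.5 mm below the latch point. Unlatched it rises again to 40 mm or less; over 30 N is too hard
- ink_jar: white screw-lid jar 68 mm across, 75 mm high, standing; origin at the centre of its underside; not to be disturbed
- tape_roll: roll of brown tape 100 mm across, 48 mm high, lying flat; origin at the centre of its underside; not to be disturbed
- squeegee: squeegee with a wooden handle 220 mm long (y), lying flat with its rubber blade to +x, 30 mm high; origin at the underside of its handle; not to be disturbed

How it is judged:
By the outcome, as a careful person would: the job done as asked, in the order asked, and still so for the second after the job is handed in, with the robot touching nothing.
It also fails if it takes over 58 s, if anything falls off the work surface, if the arm or the gripper's body presses on something with over 40 N, if the wrist force passes 120 N, or if a joint passes its speed limit or range.

## Working session

There is one attempt and no reset: what is moved stays moved. The work goes in short steps, Python scripts to look and compute and a tool call to move; the robot and the scene stay as the last step left them, time stands still between calls to the robot, and variables do not carry over. Pictures are saved under pics/ and viewed, and the job is handed in when it is done.

Besides the shell and the picture viewer there is one more tool, called after ">>>" as a command line: name --argument value ..., lists and objects as JSON in quotes. servo_tool: Moves the arm, as the interface text tells. Its arguments: {"type":"object","properties":{"steps":{"type":"array","items":{"type":"number"}}},"required":["steps"]}

```bash
mkdir -p pics; ls
python3 - <<'E'
from workcell import ctrl, viewer
import cv2
o=ctrl.get_obs();print(o)
for n in ["scene","top","wrist"]:
    print(n,viewer.camera_params(n))
    cv2.imwrite(f"pics/{n}0.png",viewer.camera(n))
E
```

```text
pics
{'clock': 0.0, 'joints': array([ 78.44894045,  28.75392404, -24.4523847 ,  88.89158869,
        12.65118268,  65.2184142 , -12.04902493]), 'dq': array([ 0.0336288 , -0.01824279,  0.01658679,  0.04856382,  0.10049209,
        0.06873068,  0.02837337]), 'tau': array([-4.25285489e-04, -5.66589582e+01, -5.81651241e+00, -2.79109579e+01,
       -6.85730972e-02,  3.10001266e-02,  1.74736583e-04]), 'position': array([ 291.14546468, -580.75570221,  403.67441696]), 'ee_rot': array([-1.79889506e+02, -3.42630186e-03,  2.66340180e+01]), 'ft_force': array([ 0.64452059, -0.07032409, -0.26753535]), 'ft_torque': array([ 0.01023373, -0.04231693,  0.0267292 ]), 'gripper_width': 91.62568847377555}
scene {'vfov': 48.50394954055236, 'cx': 329.3820004533779, 'cy': 238.64618596164635, 'k1': -0.05750559836763574, 'rvec': array([ 2.06789323,  0.587575  , -0.33963429]), 'tvec': array([-469.08178964,  -75.47414177, 1571.78397669])}
top {'vfov': 43.80794375352828, 'cx': 317.3535305678193, 'cy': 236.80285368074212, 'k1': -0.1258037798088476, 'rvec': array([ 2.10921193, -2.15779449,  0.16072425]), 'tvec': array([ -23.08327535,  583.73005476, 1347.65474213])}
wrist {'vfov': 61.79007664414971, 'cx': 316.01580511215553, 'cy': 239.98564450654078, 'k1': 0.016772286824365972, 'T_tool_cam': array([[ 4.58176195e-05, -9.51155302e-01, -3.08712796e-01,
         8.40109991e+01],
       [ 9.99998251e-01,  6.20840743e-04, -1.76441804e-03,
        -1.04583804e+00],
       [ 1.86989705e-03, -3.08712175e-01,  9.51153666e-01,
         1.96018655e+01],
       [ 0.00000000e+00,  0.00000000e+00,  0.00000000e+00,
         1.00000000e+00]])}
```

View pics/scene0.png

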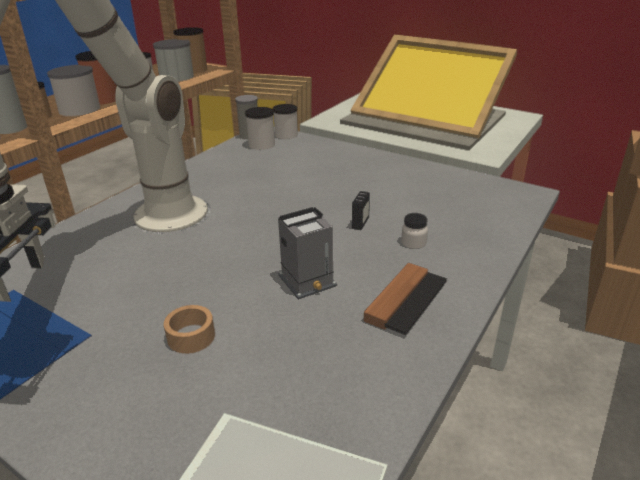

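View pics/top0.png

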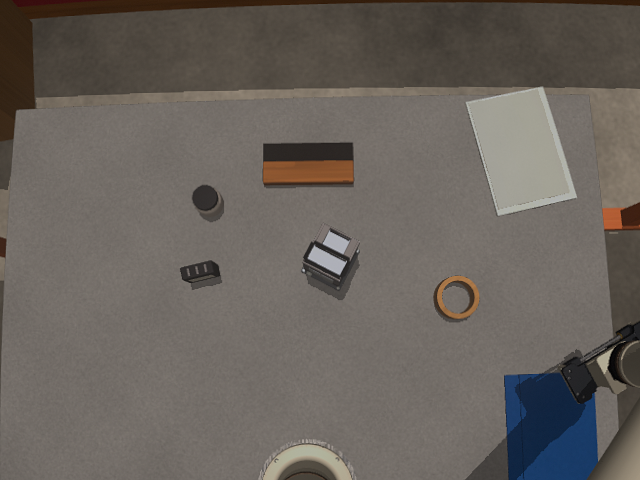

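View pics/wrist0.png

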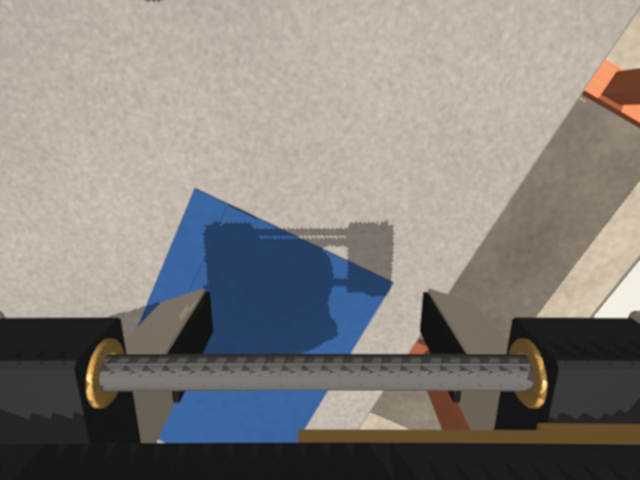

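```bash
cat > h.py <<'E'
import numpy as np, cv2
from scipy.spatial.transform import Rotation as R
from workcell import ctrl, viewer
def cam(n,obs=None):
    p=viewer.camera_params(n); f=240/np.tan(np.radians(p['vfov']/2))
    K=np.array([[f,0,p['cx']],[0,f,p['cy']],[0,0,1]]); d=np.array([p['k1'],0,0,0.])
    if n!='wrist':
        return K,d,cv2.Rodrigues(p['rvec'])[0],np.array(p['tvec'])
    o=obs; T=np.eye(4); T[:3,:3]=R.from_euler('xyz',o['ee_rot'],degrees=True).as_matrix(); T[:3,3]=o['position']
    M=np.linalg.inv(T@p['T_tool_cam']); return K,d,M[:3,:3],M[:3,3]
def toz(c,uv,z):
    K,d,Rm,t=c; n=cv2.undistortPoints(np.array(uv,float).reshape(-1,1,2),K,d)[:,0]
    C=-Rm.T@t; r=np.c_[n,np.ones(len(n))]@Rm
    z=np.broadcast_to(z,len(n)); return C+r*((z-C[2])/r[:,2])[:,None]
def proj(c,P):
    K,d,Rm,t=c; return cv2.projectPoints(np.array(P,float).reshape(-1,1,3),cv2.Rodrigues(Rm)[0],t,K,d)[0][:,0]
E
python3 - <<'E'
import cv2
t=cv2.imread('pics/top0.png');s=cv2.imread('pics/scene0.png')
a=cv2.resize(t[215:295,165:245],(400,400),interpolation=2)
b=cv2.resize(t[215:295,290:370],(400,400),interpolation=2)
cv2.imwrite('pics/topz.png',cv2.hconcat([a,b]))
a=cv2.resize(s[200:300,265:345],(480,600),interpolation=2)
b=cv2.resize(s[185:235,340:380],(320,400),interpolation=2)
b=cv2.copyMakeBorder(b,0,200,0,0,0)
cv2.imwrite('pics/scenez.png',cv2.hconcat([a,b]))
E
```

```text
(no output)
```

View pics/topz.png

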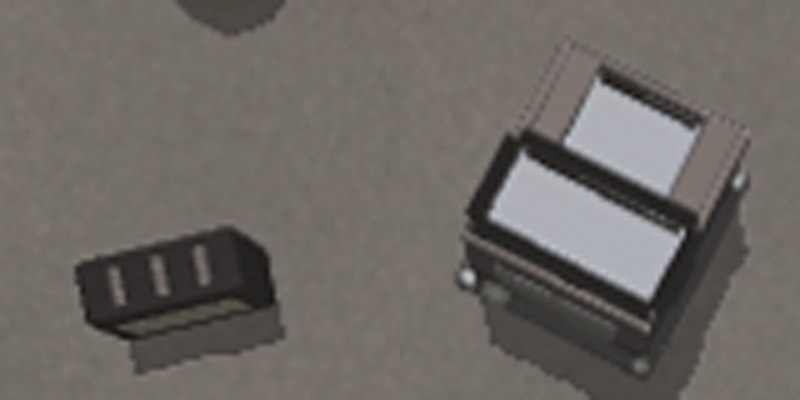

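View pics/scenez.png

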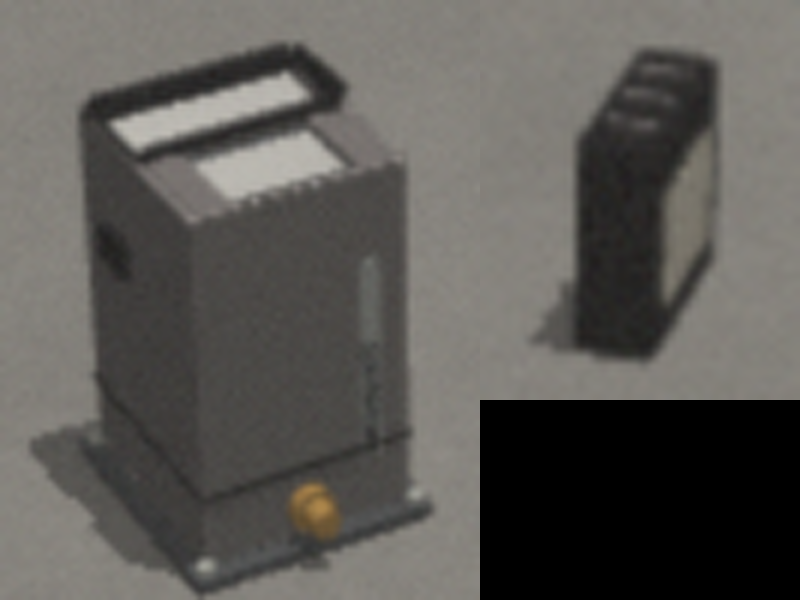

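Run:
```python
from h import *
c=cam('top');print(-c[2].T@c[3])
def z(u,v,o): return [u/5+o,v/5+215]
P=toz(c,[z(78,265,165),z(232,228,165),z(243,297,165),z(88,320,165)],84);print(P.round(1),P.mean(0))
# lips corners (top z=171) outer, crop right
Q=toz(c,[z(120,135,290),z(300,218,290),z(250,312,290),z(68,212,290)],171);print(Q.round(1),Q.mean(0))
# case top far corners z=164
print(toz(c,[z(170,38,290),z(348,130,290)],164).round(1))
J=toz(c,[[205,198]],75);print('jar',J)
print('tape',toz(c,[[458,298]],48)); print('squeeg',toz(c,[[263,144],[353,184]],20))
for n,p in(('car',P),('lip',Q)):
    for i,j in((0,1),(3,2),(0,3),(1,2)):
        d=p[j]-p[i];print(n,np.linalg.norm(d),np.degrees(np.arctan2(d[1],d[0])))
```

```text
[ 360.80818029  -47.23284823 1423.03669437]
[[512.5 276.   84. ]
 [528.  205.2  84. ]
 [496.4 200.1  84. ]
 [487.3 271.1  84. ]] [506.04645388 238.09354386  84.        ]
[[ 552.   -30.   171. ]
 [ 514.7 -105.3  171. ]
 [ 475.4  -83.1  171. ]
 [ 519.6   -7.3  171. ]] [515.41445272 -56.41013148 171.        ]
[[ 594.6  -52.2  164. ]
 [ 552.9 -127.2  164. ]]
jar [[676.18702446 223.01638238  75.        ]]
tape [[ 432.06751301 -357.87674758   48.        ]]
squeeg [[ 821.26249949   92.22463301   20.        ]
 [ 714.57094792 -125.13451239   20.        ]]
car 72.456702645402 -77.67918768285547
car 71.63439380490594 -82.72123037120149
car 25.66289449805607 -169.00681326099158
car 31.996595836552494 -170.71419093216954
lip 83.99524601153563 -116.33168838935221
lip 87.67716026232392 -120.23988412960526
lip 39.55198094061793 145.0201540766155
lip 45.14576775645735 150.53293571803258
```

>>> servo_tool --steps '[18.5,54.7,2,0,0,-55.6,100,18.5,54.7,2,0,0,-55.6,100,18.5,54.7,2,0,0,-55.6,100,18.5,54.7,2,0,0,-55.6,100,18.5,54.7,2,0,0,-55.6,100,18.5,54.7,2,0,0,-55.6,100,18.5,54.7,2,0,0,-55.6,100,18.5,54.7,2,0,0,-55.6,100,18.5,54.7,2,0,0,-55.6,100,18.5,54.7,2,0,0,-55.6,100,18.5,54.7,2,0,0,-55.6,100,18.5,54.7,2,0,0,-55.6,100]'

```text
clock: 1.65
position: [475.8, -35.1, 423.6]
ee_rot: [-180.0, 0.0, -29.0]
ft_force: [0.2, 0.6, -1.1]
gripper_width: 91.5
```

Run:
```python
from h import *
import pickle
o=ctrl.get_obs();print(o['clock'],o['joints'].round(1),o['position'],o['ee_rot'],o['ft_force'])
cv2.imwrite('pics/w1.png',viewer.camera('wrist')); pickle.dump(o,open('o1.pkl','wb'))
```

```text
1.65 [  33.4   10.5  -35.9  111.4    7.    60.3 -124.6] [475.82750562 -35.0897189  423.56080285] [-1.79969259e+02  2.96291585e-02 -2.90485362e+01] [ 0.18337031  0.61015969 -1.14497808]
```

View pics/w1.png

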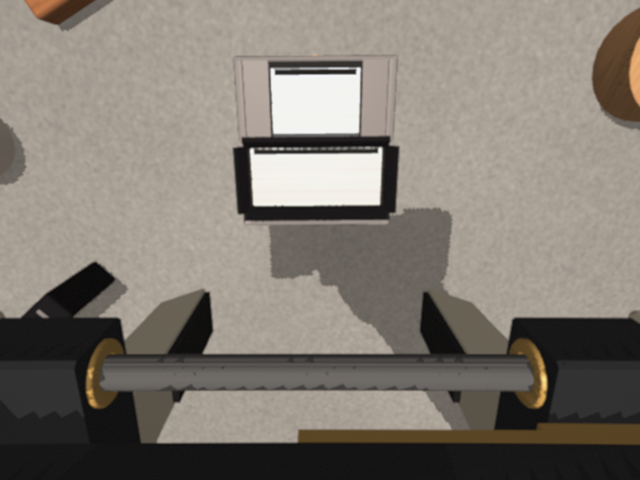

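Run:
```python
import cv2
w=cv2.imread('pics/w1.png')
cv2.imwrite('pics/w1z.png',cv2.resize(w[45:235,220:420],(800,760),interpolation=2)[:600])
cv2.imwrite('pics/w1y.png',cv2.resize(w[125:235,220:420],(800,440),interpolation=2))
```

```text
(no output)
```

View pics/w1y.png

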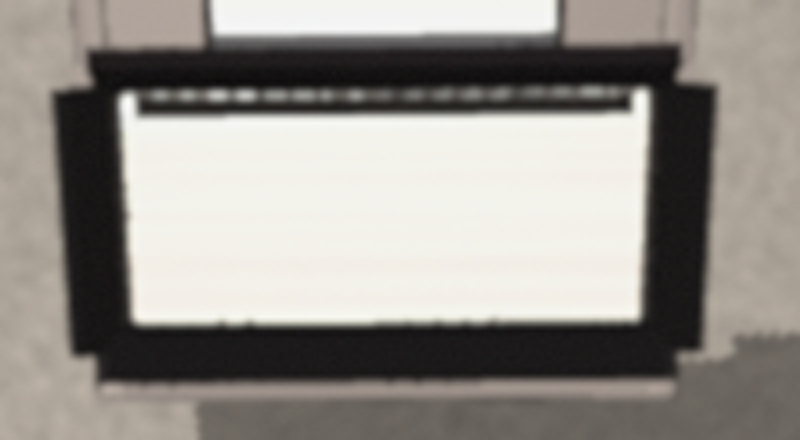

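View pics/w1z.png

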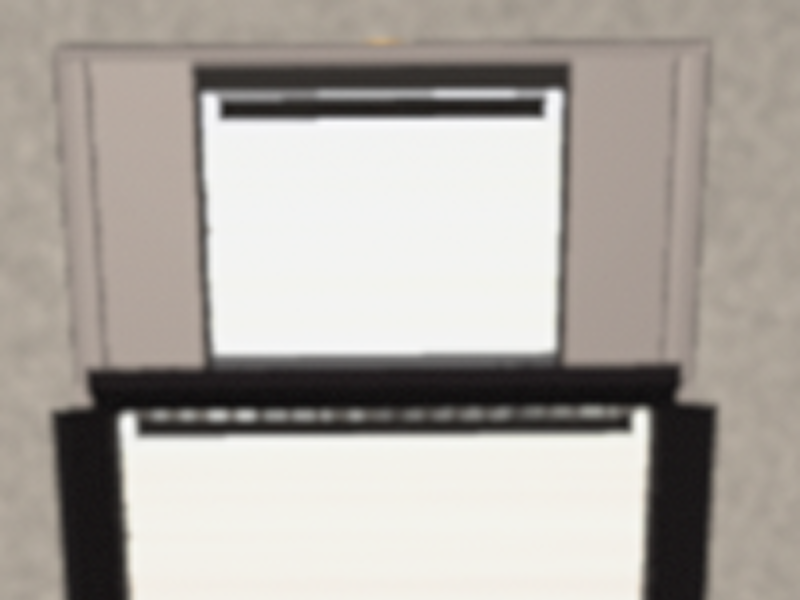

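Run:
```python
from h import *
import pickle
from scipy.optimize import least_squares
o=pickle.load(open('o1.pkl','rb'));c=cam('wrist',o)
y=lambda u,v:(220+u/4,125+v/4); z=lambda u,v:(220+u/4,45+v/4)
M=np.array([[66,45,164],[66,-45,164],[-30,45,164],[-30,-45,164]],float)
I=np.array([z(58,42),z(712,40),y(85,397),y(690,395)])
def W(p,M):
    r=R.from_euler('z',p[2],degrees=True).as_matrix(); return M@r.T+[p[0],p[1],0]
f=lambda p:(proj(c,W(p,M))-I)[:2].ravel()
s=least_squares(f,[515,-56,-29]);print(s.x,s.fun.round(2))
print((proj(c,W(s.x,M))).round(1),I)
# predicted mouth & flap corners
for zz,a,b in((164,17,40),(159,17,39),(171,17,40),(171,25,45)):
    m=np.array([[a,b,zz],[a,-b,zz],[-a,b,zz],[-a,-b,zz]],float);q=proj(c,W(s.x,m));print(zz,a,b,((q-[220,125])*4).round(0).tolist())
```

```text
[515.16770586 -56.25565117 -28.90116038] [-0.82  0.05  0.82  0.05]
[[233.7  55.6]
 [398.8  55. ]
 [244.2 225. ]
 [389.  224.7]] [[234.5   55.5 ]
 [398.    55.  ]
 [241.25 224.25]
 [392.5  223.75]]
164 17 40 [[112.0, 91.0], [659.0, 89.0], [124.0, 318.0], [648.0, 317.0]]
159 17 39 [[124.0, 87.0], [647.0, 86.0], [136.0, 311.0], [637.0, 310.0]]
171 17 40 [[104.0, 95.0], [667.0, 94.0], [117.0, 329.0], [655.0, 328.0]]
171 25 45 [[65.0, 37.0], [706.0, 35.0], [87.0, 381.0], [686.0, 380.0]]
```

>>> servo_tool --steps '[-1.3,26.4,-1,0,0,40,100,-1.3,26.4,-2,0,0,40,100,-1.3,26.4,-9,0,0,40,100,-1.3,26.4,-9,0,0,40,100,-1.3,26.4,-9,0,0,40,100,-1.3,26.4,-9,0,0,40,100,-1.3,26.4,-9,0,0,40,100]'

```text
clock: 2.58
position: [463.5, 226.9, 333.5]
ee_rot: [180.0, 0.1, 10.8]
ft_force: [-0.9, -0.5, -0.7]
gripper_width: 91.4
```

Run:
```python
from h import *
import pickle
o=ctrl.get_obs();print(o['clock'],o['joints'].round(1),o['dq'].round(1),o['position'],o['ee_rot'],o['ft_force'])
cv2.imwrite('pics/w2.png',viewer.camera('wrist')); pickle.dump(o,open('o2.pkl','wb'))
```

```text
2.575 [   8.2   24.7  -45.7  111.2   22.    53.1 -127.6] [ 0.9 -0.9  0.1 -0.1  0.  -0.1 -0.1] [463.48725723 226.87154877 333.47790164] [1.79966703e+02 5.27501847e-02 1.07602688e+01] [-0.93683687 -0.48748032 -0.70919871]
```

View pics/w2.png

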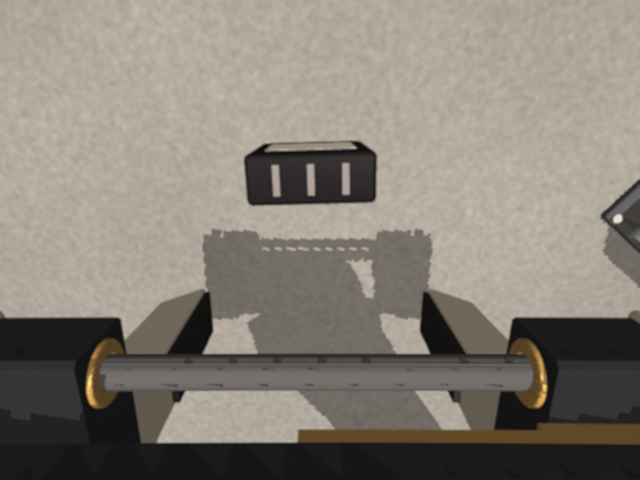

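Run:
```python
import cv2
w=cv2.imread('pics/w2.png')
cv2.imwrite('pics/w2z.png',cv2.resize(w[130:215,235:390],(775,425),interpolation=2))
```

```text
(no output)
```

View pics/w2z.png

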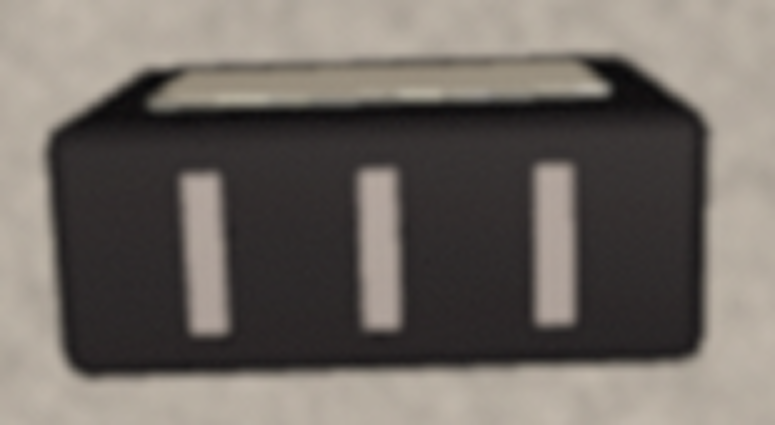

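Run:
```python
from h import *
import pickle
o=pickle.load(open('o2.pkl','rb'));c=cam('wrist',o)
z=lambda u,v:(235+u/5,130+v/5)
P=toz(c,[z(50,122),z(707,112),z(701,359),z(68,377)],84);print(P.round(1),P.mean(0))
for i,j in((0,1),(3,2),(3,0),(2,1)):
    d=P[j]-P[i];print(np.linalg.norm(d),np.degrees(np.arctan2(d[1],d[0])))
print(toz(c,[z(206,253),z(380,249),z(555,244)],85).round(1))
R2=toz(c,[z(206,253),z(555,244)],85);d=R2[1]-R2[0];print(np.degrees(np.arctan2(d[1],d[0])))
```

```text
[[514.2 278.4  84. ]
 [529.1 206.1  84. ]
 [501.4 200.1  84. ]
 [485.4 272.5  84. ]] [507.50583628 239.28641536  84.        ]
73.90944646969011 -78.36822823808785
74.10361456557338 -77.55412475255987
29.36029709187243 11.682360754098893
28.308197084468965 12.06210110625505
[[503.  258.8  85. ]
 [507.2 239.4  85. ]
 [511.5 219.8  85. ]]
-77.74065239297347
```

>>> servo_tool --steps '[4.38,1.25,0,0,0,1.3,100,4.38,1.25,0,0,0,1.3,100,4.38,1.25,-4,0,0,1.3,100,4.38,1.25,-7,0,0,1.3,100,4.38,1.25,-9.7,0,0,1.3,100,4.38,1.25,-9.7,0,0,1.3,100]'

```text
clock: 3.38
position: [506.8, 237.0, 235.6]
ee_rot: [179.9, 0.2, 11.9]
ft_force: [-0.5, -0.1, 0.4]
gripper_width: 92.0
```

>>> servo_tool --steps '[0,0,0,0,0,0,60,0,0,0,0,0,0,60,0,0,0,0,0,0,60,0,0,0,0,0,0,60,0,0,0,0,0,0,60]'

```text
clock: 4.0
position: [507.5, 237.3, 237.0]
ee_rot: [179.8, 0.1, 11.9]
ft_force: [-1.0, -0.2, 6.9]
gripper_width: 75.9
```

>>> servo_tool --steps '[0,0,2,0,0,0,58,0,0,8,0,0,0,58,0,0,14,0,0,0,58,0,-2,20,0,0,-5,58,0.4,-8,20.5,0,0,-12,58,0.75,-14,20.5,0,0,-20,58,0.75,-20,20.5,0,0,-30,58,0.75,-25,20.5,0,0,-38,58,0.75,-28,20.5,0,0,-40.8,58,0.75,-29.35,20.5,0,0,-40.8,58,0.75,-29.35,20.5,0,0,-40.8,58]'

```text
clock: 5.38
position: [515.0, -55.6, 442.1]
ee_rot: [179.9, 0.1, -28.8]
ft_force: [-0.3, -0.3, -2.5]
gripper_width: 76.3
```

Run:
```python
from h import *
import pickle
o=ctrl.get_obs();print(o['clock'],o['joints'].round(1),o['dq'].round(1),o['position'],o['ee_rot'],o['ft_force'],o['gripper_width'])
cv2.imwrite('pics/w3.png',viewer.camera('wrist')); 
s=viewer.camera('scene')
cv2.imwrite('pics/s3.png',cv2.resize(s[100:320,220:420],(545,600),interpolation=2))
```

```text
5.375 [  33.9   14.2  -35.8  104.9    9.2   64.  -124. ] [-1.4  0.1 -1.6  0.2 -0.7 -0.2 -1. ] [515.04241317 -55.58266938 442.08461013] [ 1.79887011e+02  1.16366371e-01 -2.88142143e+01] [-0.34682716 -0.25632841 -2.48186854] 76.33366043052557
```

View pics/w3.png

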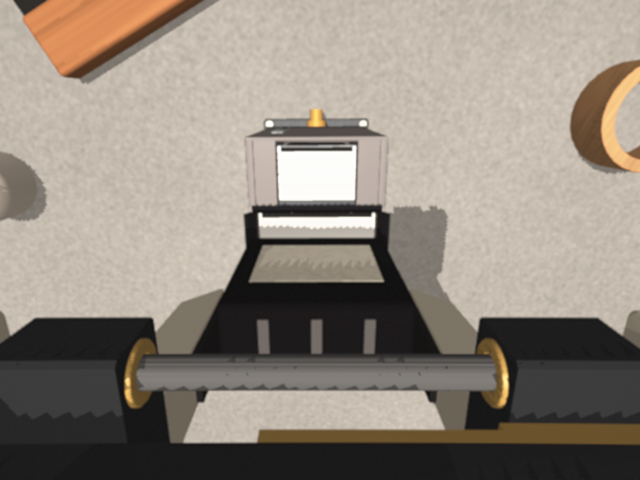

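View pics/s3.png

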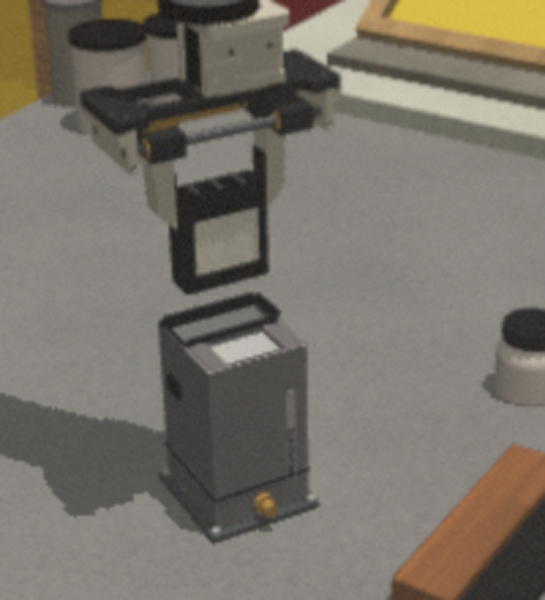

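Run:
```python
from h import *
o=ctrl.get_obs();c=cam('wrist',o)
w=cv2.imread('pics/w3.png');cv2.imwrite('pics/w3z.png',cv2.resize(w[190:330,210:420],(798,532),interpolation=2))
r=R.from_euler('z',-28.9,degrees=True).as_matrix()
m=np.array([[15,38,205],[15,-38,205],[15,38,289],[15,-38,289]],float)@r.T+[515.2,-56,0]
print(((proj(c,m)-[210,190])*3.8).round(0))
m=np.array([[17,40,164],[17,-40,164],[17,40,171],[17,-40,171],[25,0,171]],float)@r.T+[515.2,-56.3,0]
print(((proj(c,m)-[210,190])*3.8).round(0))
```

```text
[[163. 162.]
 [672. 163.]
 [ 32. 418.]
 [818. 420.]]
[[187.  80.]
 [646.  82.]
 [182.  90.]
 [653.  92.]
 [418.  45.]]
```

View pics/w3z.png

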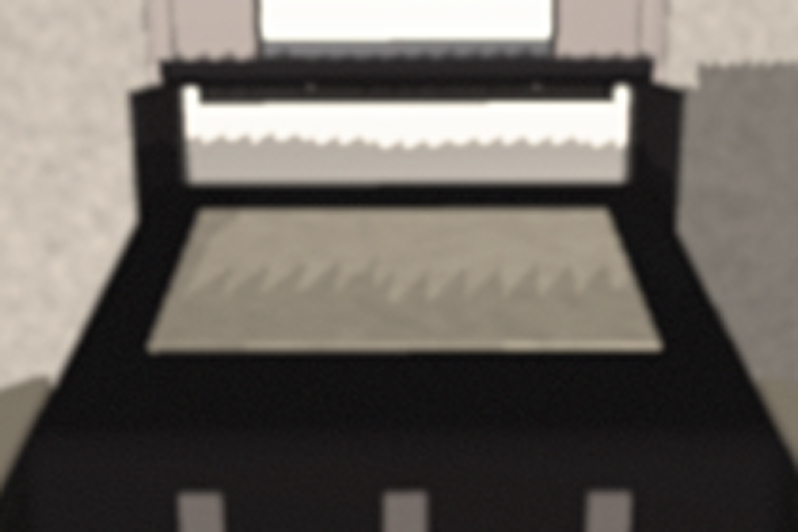

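Run:
```python
from h import *
o=ctrl.get_obs();print(o['clock'],o['position'],o['ee_rot'])
w=cv2.imread('pics/w3.png');cv2.imwrite('pics/w3a.png',cv2.resize(w[100:225,230:400],(800,588),interpolation=2))
cv2.imwrite('pics/w3b.png',cv2.resize(w[200:355,200:430],(800,539),interpolation=2))
cv2.imwrite('pics/w3b.png',np.clip(cv2.imread('pics/w3b.png').astype(float)*2.2,0,255).astype('uint8'))
```

```text
5.475 [515.11082539 -53.95967054 442.05790849] [ 1.79918529e+02  1.29058388e-01 -2.86915268e+01]
```

View pics/w3a.png

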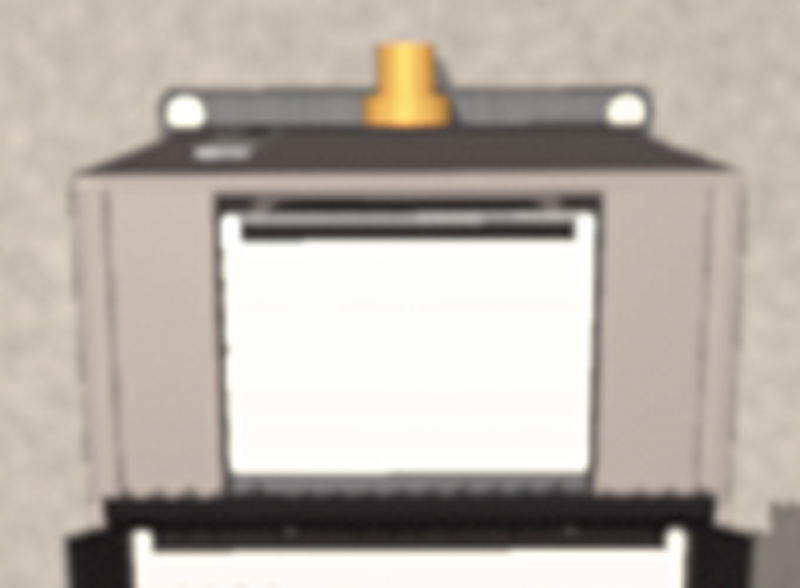

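View pics/w3b.png

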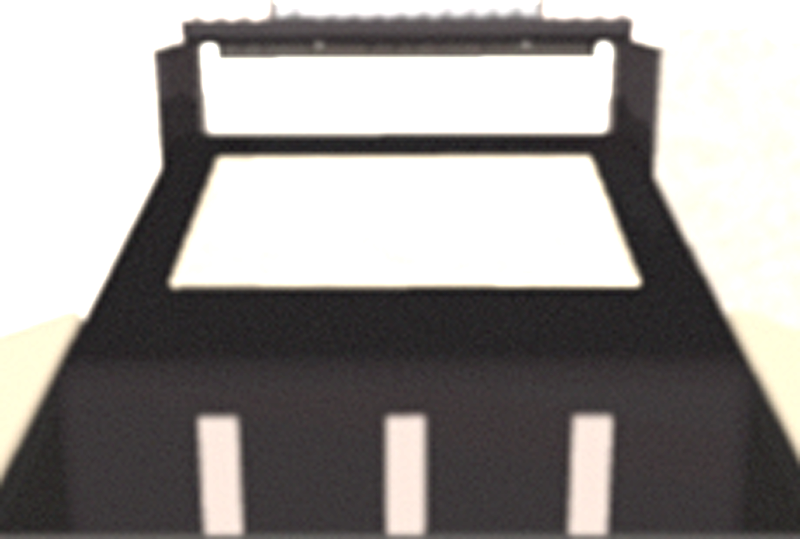

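>>> servo_tool --steps '[0,-0.2,0,0,0,0,58,0,-0.2,0,0,0,0,58]'

```text
clock: 5.72
position: [515.2, -54.7, 442.1]
ee_rot: [179.9, 0.1, -28.5]
ft_force: [0.2, -0.8, -2.8]
gripper_width: 75.8
```

Run:
```python
from h import *
import pickle
for i in range(3):
    o=ctrl.get_obs();print(o['clock'],o['position'],o['ee_rot'],o['dq'].round(2))
    w=viewer.camera('wrist')
    if i==0: cv2.imwrite('pics/w4.png',w);pickle.dump(o,open('o4.pkl','wb'))
w=cv2.imread('pics/w4.png');cv2.imwrite('pics/w4a.png',cv2.resize(w[100:225,230:400],(800,588),interpolation=2))
b=cv2.resize(w[200:355,200:430],(800,539),interpolation=2)
cv2.imwrite('pics/w4b.png',np.clip(b.astype(float)*2.2,0,255).astype('uint8'))
```

```text
5.725 [515.20135313 -54.71718195 442.07648035] [ 1.79937456e+02  1.40504381e-01 -2.85497643e+01] [ 0.32  0.01  0.34  0.03  0.08 -0.07 -0.09]
5.775 [515.18190347 -55.0593724  442.0431054 ] [ 1.79929826e+02  1.38326584e-01 -2.85905213e+01] [ 0.28  0.02  0.39 -0.02  0.07 -0.02 -0.07]
5.825 [515.15823845 -55.31679902 442.04319596] [ 1.79922495e+02  1.36052116e-01 -2.86186831e+01] [ 0.37  0.03  0.29 -0.03  0.04  0.01  0.26]
```

View pics/w4a.png

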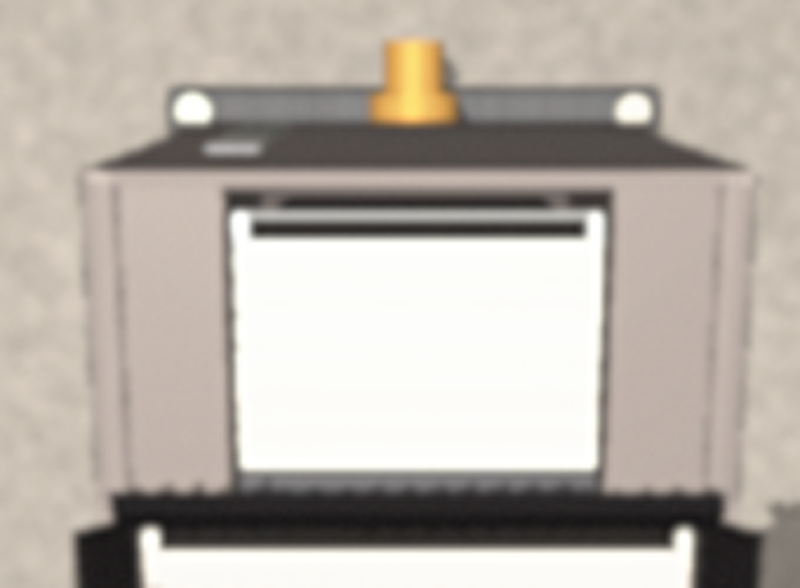

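View pics/w4b.png

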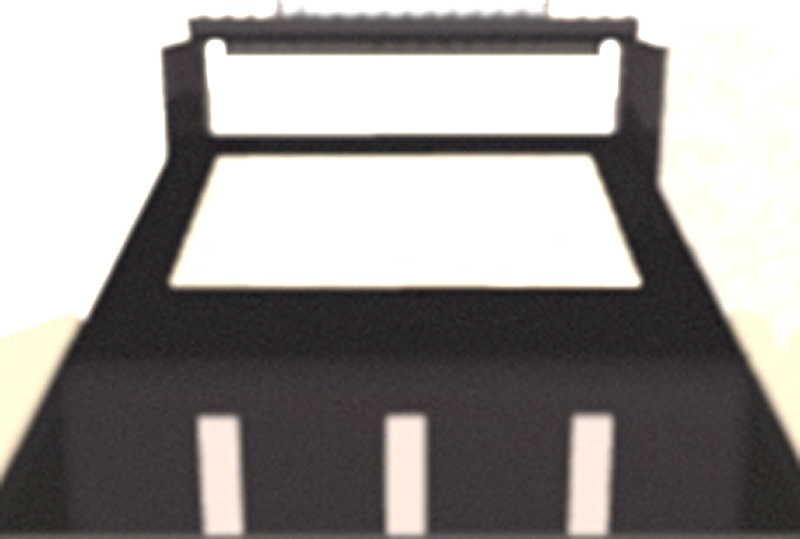

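Run:
```python
from h import *
import pickle
from scipy.optimize import least_squares
o2=pickle.load(open('o2.pkl','rb'));c2=cam('wrist',o2)
z=lambda u,v:(235+u/5,130+v/5)
r=toz(c2,[z(202,172),z(208,335),z(378,167),z(382,331),z(554,163),z(556,327)],85)
a=np.radians(12.1);ex=np.array([np.cos(a),np.sin(a),0]);ey=np.array([-np.sin(a),np.cos(a),0]);q=r-[507.3,239.4,0]
print('ribs cart x,y',(q@ex).round(1),(q@ey).round(1))
o=pickle.load(open('o4.pkl','rb'));c=cam('wrist',o)
# work in station frame guess
b=lambda u,v:(200+u/3.478,200+v/3.478)
psi=np.radians(o['ee_rot'][2]);T=o['position']
def cart(p,M):
    x,y,zz,t=p; m=np.array(M,float)-[0,0,60]; m=m@R.from_euler('y',t,degrees=True).as_matrix().T
    m=m+[x,y,60+zz]; return m@R.from_euler('z',psi).as_matrix().T+[T[0],T[1],0]
I=np.array([b(168,157),b(85,320),b(660,183),b(745,345)])
def linedist(P,A,B):
    d=(B-A)/np.linalg.norm(B-A);e=P-A;return e[:,0]*d[1]-e[:,1]*d[0]
def f(p):
    fr=14.
    L=proj(c,cart(p,[[13,38,5],[13,38,79]]));Rr=proj(c,cart(p,[[13,-38,5],[13,-38,79]]))
    ribs=proj(c,cart(p,[[14*0+rx,y,84.5] for y in(19.9,0,-20.1)]))-np.array([b(218,415),b(405,415),b(591,415)])
    bot=proj(c,cart(p,[[14.3,0,.7]]))[:,1]-b(0,135)[1]
    top=proj(c,cart(p,[[14.0,0,83.7]]))[:,1]-b(0,357)[1]
    return np.r_[linedist(I[:2],L[0],L[1]),linedist(I[2:],Rr[0],Rr[1]),ribs.ravel(),bot,top*.5,(p[3])*0.05]
rx=np.mean((q@ex)[::2])
s=least_squares(f,[0,0,205,0]);print(s.x.round(2),s.fun.round(2))
# station
w=lambda u,v:(230+u/4.706,100+v/4.706)
def st(p,M): return np.array(M,float)@R.from_euler('z',-28.9,degrees=True).as_matrix().T+[p[0],p[1],0]
I2=np.array([w(82,170),w(756,170),b(210,110),b(617,110)])
def g(p):
    A=proj(c,st(p,[[66,45,164],[66,-45,164]]))-I2[:2]
    return np.r_[A.ravel()]
s2=least_squares(g,[515,-56]);print(s2.x,s2.fun.round(2))
d=s2.x-T[:2];e=np.array([np.cos(psi),np.sin(psi)]);print('station rel tool x,y(station y)',d@e,d@[-e[1],e[0]])
```

```text
ribs cart x,y [  8.3 -10.4   8.4 -10.4   8.4 -10.4] [ 19.2  19.5  -0.7  -0.6 -20.6 -20.8]
[-1.1200e+00  1.5000e-01  2.0383e+02  1.0200e+00] [ 0.3   1.09  0.58  0.21  1.12 -0.09  0.26 -0.1   0.23 -0.07  0.04  1.01
  0.05]
[515.03271157 -55.79654523] [-0.53 -0.43  0.54  0.49]
station rel tool x,y(station y) 0.3677161841443695 -1.028712720503978
```

>>> servo_tool --steps '[0.13,-0.15,0,0,0,-0.4,58,0.13,-0.15,-1.2,0,0,-0.4,58,0.13,-0.15,-2.2,0,0,-0.4,58,0.13,-0.15,-2.2,0,0,-0.4,58,0.13,-0.15,-2.2,0,0,-0.4,58,0.13,-0.15,-2.2,0,0,-0.4,58]'

```text
clock: 6.62
position: [516.6, -57.0, 420.4]
ee_rot: [179.9, 0.1, -29.0]
ft_force: [-0.4, 0.4, -3.4]
gripper_width: 76.0
```

>>> servo_tool --steps '[-0.02,0.03,-0.6,0,0,0,58,-0.02,0.03,-1.2,0,0,0,58,-0.02,0.03,-1.6,0,0,0,58,-0.02,0.03,-2.0,0,0,0,58,-0.02,0.03,-2.4,0,0,0,58]'

```text
clock: 7.25
position: [516.6, -56.8, 396.4]
ee_rot: [179.9, 0.1, -29.0]
ft_force: [-1.2, -0.5, 4.8]
gripper_width: 75.9
```

Run:
```python
from h import *
o=ctrl.get_obs();print(o['clock'],o['position'],o['ft_force'],o['ft_torque'])
w=viewer.camera('wrist');cv2.imwrite('pics/w5.png',w)
s=viewer.camera('scene');cv2.imwrite('pics/s5.png',cv2.resize(s[150:310,240:380],(525,600),interpolation=2))
```

```text
7.25 [516.61714317 -56.7893877  396.41467199] [-1.22227372 -0.46346277  4.76130718] [-0.05787854  0.53743305  0.01478156]
```

View pics/s5.png

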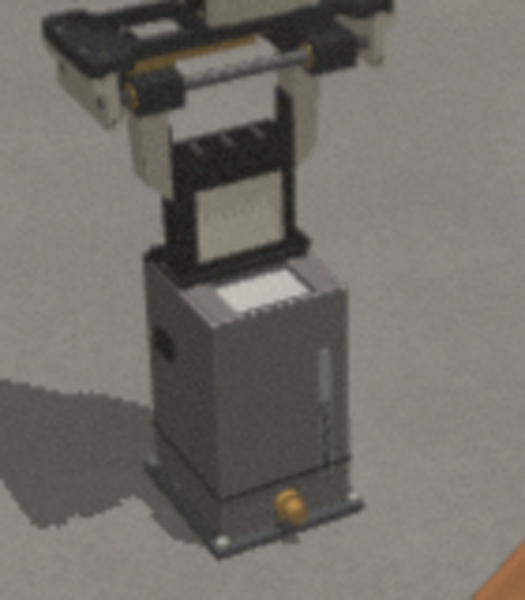

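View pics/w5.png

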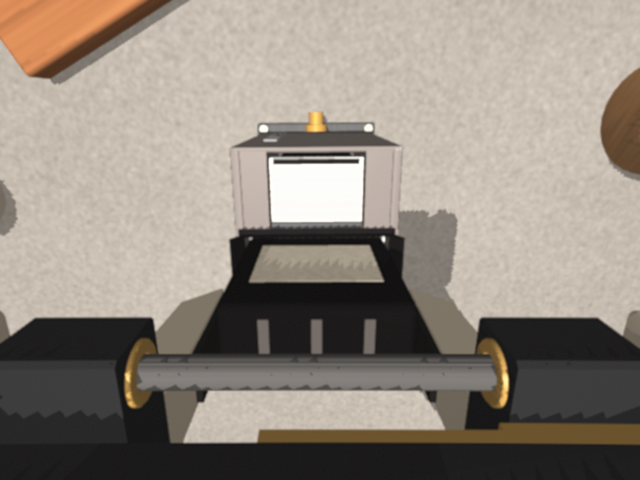

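>>> servo_tool --steps '[0,0,-0.4,0,0,0,58,0,0,-0.8,0,0,0,58,0,0,-1.2,0,0,0,58,0,0,-1.2,0,0,0,58]'

```text
clock: 7.85
position: [517.2, -56.5, 385.2]
ee_rot: [180.0, -0.0, -29.0]
ft_force: [1.6, -0.5, 1.9]
gripper_width: 75.8
```

>>> servo_tool --steps '[0,0,-0.6,0,0,0,58,0,0,-1.2,0,0,0,58,0,0,-1.8,0,0,0,58,0,0,-1.8,0,0,0,58]'

```text
clock: 8.35
position: [517.1, -56.8, 366.3]
ee_rot: [180.0, -0.0, -29.0]
ft_force: [0.9, -1.1, -3.6]
gripper_width: 76.0
```

Run:
```python
from h import *
o=ctrl.get_obs();print(o['clock'],o['position'],o['ft_force'],o['ft_torque'])
w=viewer.camera('wrist');cv2.imwrite('pics/w6.png',w)
```

```text
8.35 [517.09323652 -56.80457515 366.25904883] [ 0.85138941 -1.06575034 -3.57686977] [-0.031224   -0.38490255  0.14388985]
```

View pics/w6.png

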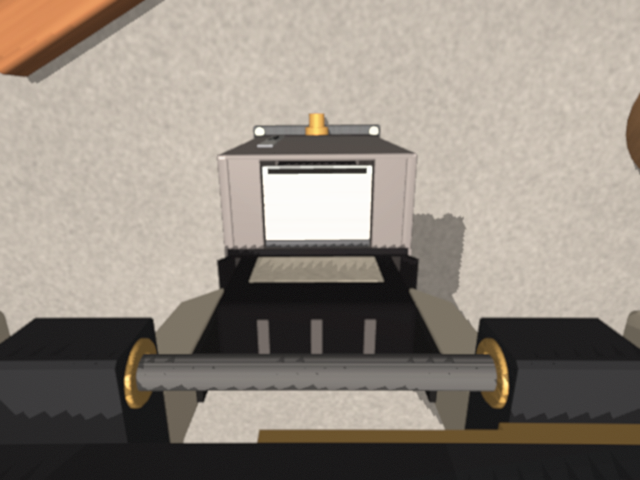

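>>> servo_tool --steps '[0,0,-0.6,0,0,0,58,0,0,-1.2,0,0,0,58,0,0,-1.3,0,0,0,58,0,0,-1.3,0,0,0,58,0,0,-1.3,0,0,0,58]'

```text
clock: 9.02
position: [517.0, -56.9, 353.0]
ee_rot: [180.0, 0.0, -29.0]
ft_force: [2.3, -1.4, -4.7]
gripper_width: 75.8
```

>>> servo_tool --steps '[0,0,0,0,0,0,85,0,0,0,0,0,0,100,0,0,0,0,0,0,100,0,0,0,0,0,0,100]'

```text
clock: 9.52
position: [517.1, -56.9, 353.1]
ee_rot: [180.0, 0.0, -29.0]
ft_force: [0.4, -0.2, -0.2]
gripper_width: 91.7
```

Run:
```python
from h import *
o=ctrl.get_obs();print(o['clock'],o['position'],o['ft_force'],o['ft_torque'])
w=viewer.camera('wrist');cv2.imwrite('pics/w7.png',w)
s=viewer.camera('scene');cv2.imwrite('pics/s7.png',cv2.resize(s[150:310,240:380],(525,600),interpolation=2))
```

```text
9.525 [517.05261106 -56.9335469  353.1413413 ] [ 0.36957082 -0.20528615 -0.21065209] [ 0.07029284  0.01215881 -0.01254222]
```

View pics/s7.png

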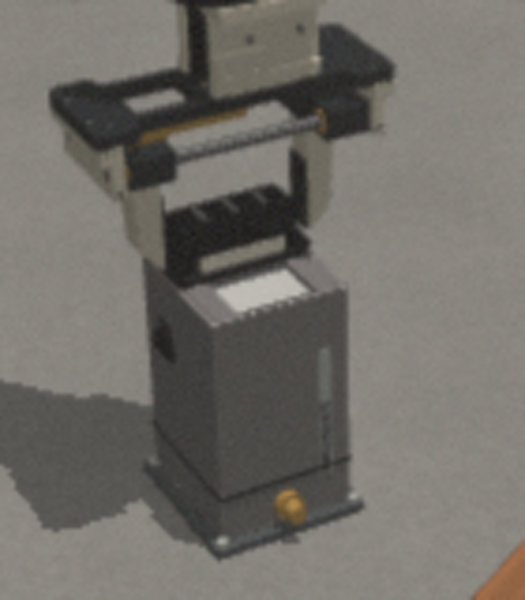

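View pics/w7.png

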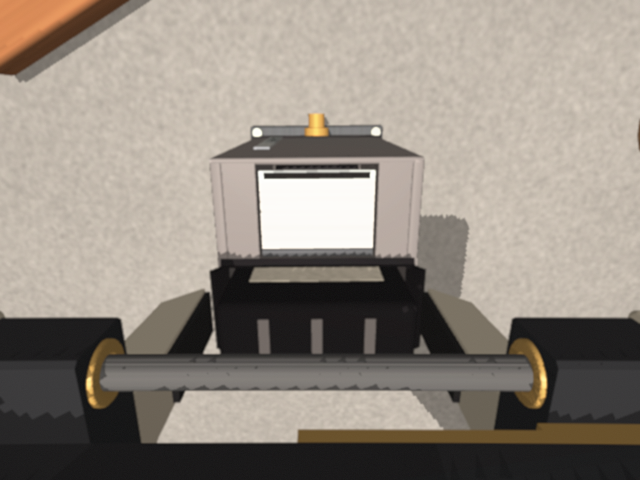

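>>> servo_tool --steps '[0,0,2,0,0,0,100,0,0,4.6,0,0,0,100,-0.05,0,4.6,0,0,0,40,-0.05,0,4.6,0,0,0,0,-0.05,0,4.6,0,0,0,0,-0.05,0,4.6,0,0,0,0,-0.05,0,4.2,0,0,0,0,-0.05,0,3.6,0,0,0,0]'

```text
clock: 10.62
position: [516.5, -56.9, 388.7]
ee_rot: [180.0, 0.0, -29.0]
ft_force: [0.1, -0.1, -0.3]
gripper_width: 36.2
```

Run:
```python
from h import *
o=ctrl.get_obs();print(o['clock'],o['position'],o['ft_force'],o['ft_torque'],o['gripper_width'])
w=viewer.camera('wrist');cv2.imwrite('pics/w8.png',w)
```

```text
10.625 [516.54272269 -56.92604723 388.65235497] [ 0.07415082 -0.12097234 -0.25309747] [0.09161795 0.02970496 0.00803531] 36.240061016265614
```

View pics/w8.png

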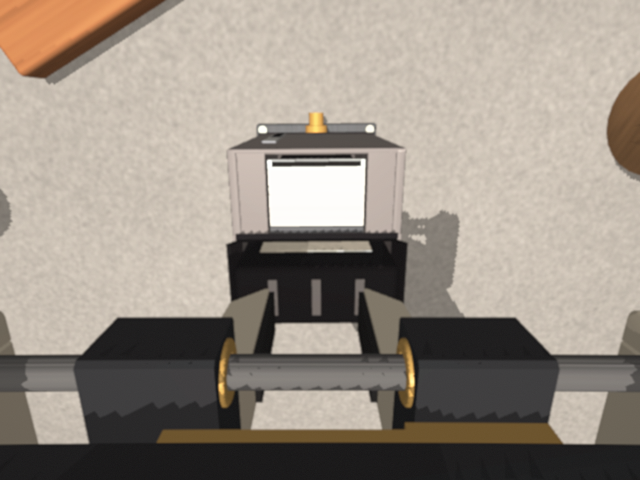

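>>> servo_tool --steps '[0,0,0,0,0,0,0,0,0,0,0,0,0,0,0,0,0,0,0,0,0,0,0,0,0,0,0,0]'

```text
clock: 11.18
position: [516.2, -57.0, 387.9]
ee_rot: [180.0, 0.1, -29.0]
ft_force: [0.3, 0.1, -0.6]
gripper_width: 0.4
```

>>> servo_tool --steps '[0.02,0.03,-0.5,0,0,0,0,0.02,0.03,-1,0,0,0,0,0.02,0.03,-1.5,0,0,0,0,0.02,0.03,-2,0,0,0,0,0.02,0.03,-2.5,0,0,0,0]'

```text
clock: 11.8
position: [516.5, -56.7, 362.6]
ee_rot: [180.0, 0.1, -29.0]
ft_force: [0.8, -1.4, 1.8]
gripper_width: 0.3
```

Run:
```python
from h import *
o=ctrl.get_obs();print(o['clock'],o['position'],o['ft_force'],o['ft_torque'],o['gripper_width'])
w=viewer.camera('wrist');cv2.imwrite('pics/w9.png',w)
```

```text
11.8 [516.50392964 -56.68307334 362.61664476] [ 0.7552279  -1.42148914  1.76594015] [ 0.01281332 -0.04575747  0.00647313] 0.2977133575977007
```

View pics/w9.png

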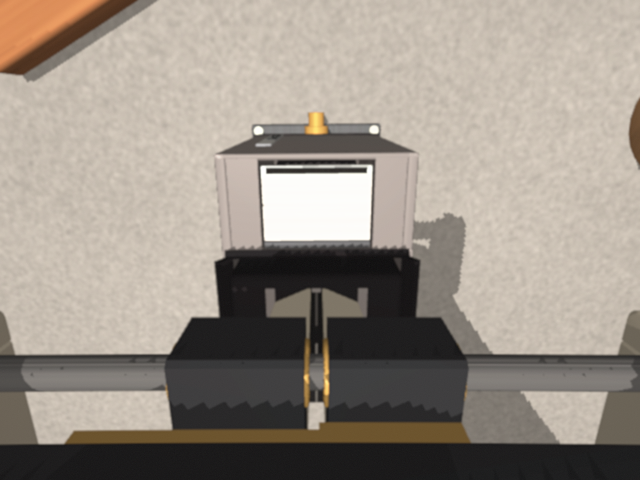

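>>> servo_tool --steps '[0,0,-0.6,0,0,0,0,0,0,-1.2,0,0,0,0,0,0,-1.8,0,0,0,0,0,0,-2.4,0,0,0,0,0,0,-3,0,0,0,0,0,0,-3.6,0,0,0,0]'

```text
clock: 12.6
position: [516.3, -56.8, 325.6]
ee_rot: [180.0, 0.1, -29.0]
ft_force: [0.6, -0.7, 1.3]
gripper_width: 0.6
```

Tip at ~148 mm, low force. Slower now.

>>> servo_tool --steps '[0,0,-0.3,0,0,0,0,0,0,-0.6,0,0,0,0,0,0,-0.9,0,0,0,0,0,0,-1.2,0,0,0,0]'

```text
clock: 13.1
position: [516.2, -56.7, 313.5]
ee_rot: [179.9, 0.1, -29.0]
ft_force: [0.5, -0.1, 2.8]
gripper_width: 1.0
```

>>> servo_tool --steps '[0,0,-0.2,0,0,0,0,0,0,-0.4,0,0,0,0]'

```text
clock: 13.35
position: [516.3, -56.6, 309.6]
ee_rot: [179.9, 0.1, -29.0]
ft_force: [-2.9, -0.0, 9.2]
gripper_width: 0.3
```

>>> servo_tool --steps '[0,0,-0.2,0,0,0,0,0,0,-0.4,0,0,0,0]'

```text
clock: 13.6
position: [516.4, -56.2, 306.5]
ee_rot: [179.9, 0.1, -29.0]
ft_force: [-3.1, 0.0, 10.5]
gripper_width: 0.3
```

>>> servo_tool --steps '[0,0,-0.2,0,0,0,0,0,0,-0.4,0,0,0,0]'

```text
clock: 13.85
position: [516.5, -55.9, 303.5]
ee_rot: [179.9, 0.1, -29.0]
ft_force: [-3.0, 0.5, 11.8]
gripper_width: 0.4
```

>>> servo_tool --steps '[0,0,-0.15,0,0,0,0,0,0,-0.3,0,0,0,0]'

```text
clock: 14.1
position: [516.6, -55.5, 301.5]
ee_rot: [179.9, 0.0, -29.0]
ft_force: [-3.4, 1.1, 11.6]
gripper_width: 0.8
```

>>> servo_tool --steps '[0,0,-0.15,0,0,0,0,0,0,-0.3,0,0,0,0]'

```text
clock: 14.35
position: [516.9, -55.3, 299.5]
ee_rot: [179.9, -0.0, -29.0]
ft_force: [-3.0, 0.2, 11.5]
gripper_width: 0.1
```

>>> servo_tool --steps '[-0.02,-0.05,-0.15,0,0,0,0,-0.03,-0.08,-0.3,0,0,0,0]'

```text
clock: 14.6
position: [516.7, -55.4, 297.7]
ee_rot: [179.9, -0.0, -29.0]
ft_force: [-3.8, 2.1, 13.3]
gripper_width: 0.4
```

>>> servo_tool --steps '[-0.02,-0.05,-0.12,0,0,0,0,-0.03,-0.05,-0.24,0,0,0,0]'

```text
clock: 14.85
position: [516.6, -55.4, 296.4]
ee_rot: [179.9, -0.1, -28.9]
ft_force: [-3.6, 0.8, 12.1]
gripper_width: 0.4
```

>>> servo_tool --steps '[0,-0.03,-0.1,0,0,0,0,0,-0.05,-0.2,0,0,0,0]'

```text
clock: 15.1
position: [516.6, -55.3, 295.5]
ee_rot: [179.9, -0.1, -28.9]
ft_force: [-4.7, 1.2, 12.5]
gripper_width: -0.0
```

>>> servo_tool --steps '[0,-0.03,-0.15,0,0,0,0,0,-0.05,-0.25,0,0,0,0]'

```text
clock: 15.35
position: [516.6, -55.3, 294.2]
ee_rot: [179.9, -0.1, -28.9]
ft_force: [-4.7, 1.8, 13.3]
gripper_width: 0.5
```

>>> servo_tool --steps '[0,-0.03,-0.15,0,0,0,0,0,-0.05,-0.2,0,0,0,0]'

```text
clock: 15.6
position: [516.6, -55.2, 293.3]
ee_rot: [179.9, -0.1, -28.9]
ft_force: [-3.4, 2.1, 10.6]
gripper_width: 0.9
```

>>> servo_tool --steps '[0,-0.03,-0.15,0,0,0,0,0,-0.05,-0.2,0,0,0,0]'

```text
clock: 15.85
position: [516.8, -54.8, 292.4]
ee_rot: [179.9, -0.1, -28.8]
ft_force: [-4.0, 2.6, 12.8]
gripper_width: 0.7
```

>>> servo_tool --steps '[0,-0.03,-0.15,0,0,0,0,0,-0.05,-0.2,0,0,0,0]'

```text
clock: 16.1
position: [516.8, -54.8, 291.5]
ee_rot: [179.9, -0.1, -28.8]
ft_force: [-4.8, 1.8, 12.9]
gripper_width: 0.7
```

>>> servo_tool --steps '[0,-0.03,-0.15,0,0,0,0,0,-0.05,-0.2,0,0,0,0]'

```text
clock: 16.35
position: [516.9, -54.8, 290.7]
ee_rot: [179.8, -0.1, -28.8]
ft_force: [-5.6, 1.6, 15.9]
gripper_width: 0.2
```

>>> servo_tool --steps '[0,-0.05,-0.15,0,0,0,0,0,-0.1,-0.2,0,0,0,0]'

```text
clock: 16.6
position: [516.9, -54.8, 290.2]
ee_rot: [179.8, -0.1, -28.8]
ft_force: [-8.0, 3.0, 20.2]
gripper_width: 0.2
```

>>> servo_tool --steps '[0,-0.05,-0.15,0,0,0,0,0,-0.1,-0.2,0,0,0,0]'

```text
clock: 16.85
position: [516.9, -54.8, 290.0]
ee_rot: [179.8, -0.1, -28.7]
ft_force: [-7.0, 2.4, 22.3]
gripper_width: 0.1
```

>>> servo_tool --steps '[0,-0.03,0.1,0,0,0,0,0,-0.05,0.25,0,0,0,0]'

```text
clock: 17.1
position: [517.6, -55.6, 292.9]
ee_rot: [179.9, -0.3, -28.7]
ft_force: [3.5, -1.5, -2.7]
gripper_width: 0.4
```

>>> servo_tool --steps '[0,-0.03,0.15,0,0,0,0,0,-0.05,0.3,0,0,0,0]'

```text
clock: 17.35
position: [517.9, -56.5, 295.8]
ee_rot: [179.9, -0.3, -28.8]
ft_force: [3.7, -2.1, -2.1]
gripper_width: 0.5
```

Up-force vanished as soon as I backed off: latched. Withdrawing.

>>> servo_tool --steps '[-0.1,0,0.6,0,0,0,0,-0.1,0,1.4,0,0,0,0,-0.1,0,2.4,0,0,0,0,-0.1,0,3.4,0,0,0,0]'

```text
clock: 17.85
position: [517.5, -56.6, 331.3]
ee_rot: [179.9, -0.4, -28.8]
ft_force: [2.7, -2.2, 1.7]
gripper_width: 0.3
```

>>> servo_tool --steps '[0,0,1.5,0,0,0,0,0,0,3,0,0,0,0,0,0,5,0,0,0,0,0,0,7.5,0,0,0,0,0,0,9.5,0,0,0,0,-2,1,9.5,0,0,0,0,-4,2,9.5,0,0,0,0,-4,2,9.5,0,0,0,0]'

```text
clock: 18.85
position: [476.0, -35.5, 426.5]
ee_rot: [179.8, -0.3, -28.7]
ft_force: [-0.1, -0.4, 0.3]
gripper_width: 0.5
```

Run:
```python
from h import *
o=ctrl.get_obs();print(o['clock'],o['position'],o['ft_force'],o['ft_torque'],o['gripper_width'])
w=viewer.camera('wrist');cv2.imwrite('pics/w10.png',w)
s=viewer.camera('scene');cv2.imwrite('pics/s10.png',s)
cv2.imwrite('pics/w10z.png',cv2.resize(w[40:260,200:430],(627,600),interpolation=2))
```

```text
18.85 [475.95148844 -35.49898756 426.51063414] [-0.06433837 -0.37305434  0.33998235] [ 0.07779077 -0.01053479 -0.00844625] 0.4781233294945023
```

View pics/w10.png

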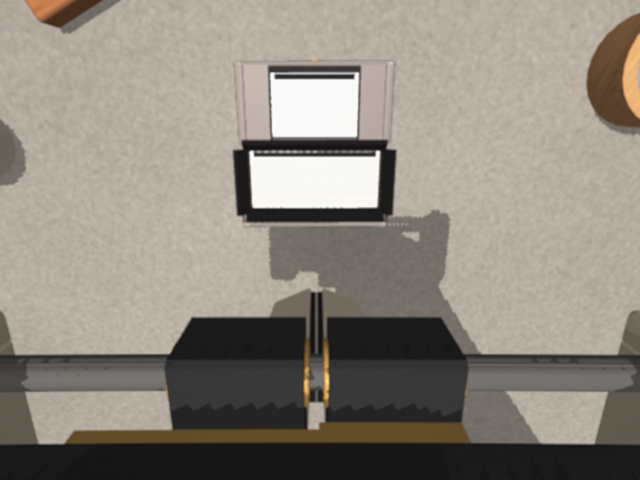

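View pics/s10.png

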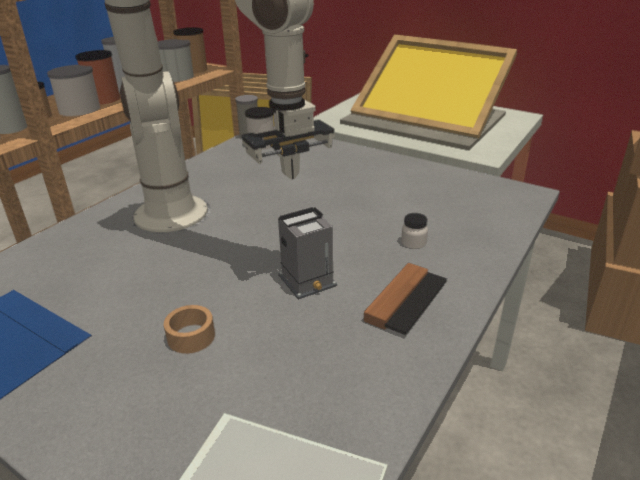

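View pics/w10z.png

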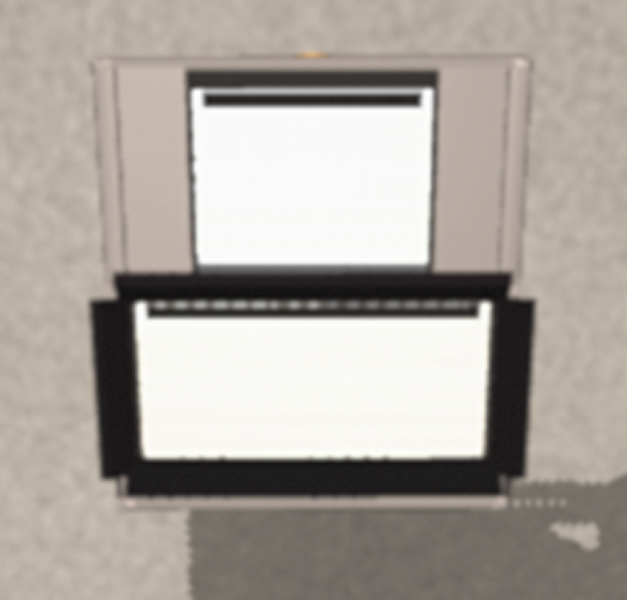

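```bash
python3 -c "
from workcell import ctrl
print(ctrl.finish_job())"
```

```text
the job is handed in; nothing more can be done
None
```

The cartridge is in the long well and, as far as my checks can tell, latched. I handed the job in with the robot clear, about 19 s into the 58 s allowed.

- **How it went:** I gripped the cartridge across its 76 mm width and lowered it nose first through the flap. I let go with about 49 mm of it in the well, and the flap held it there. With closed fingers I then pressed it down to about 52 mm below the mouth. There the force rose steeply from about 13 N to 22 N, which I took as the rubber stops, so I stopped pressing.
- **Latched:** when I backed off 3 mm the upward push vanished, where an unlatched cartridge would have kept pushing up with 7 to 10 N. I felt no clear click on the way down, only a small force dip that could be noise.
- **Flap:** the last wrist picture shows it level and closed, as before loading. An unlatched cartridge would rise to 40 mm or less, too high for the flap to close.
- **Other objects:** the jar, tape roll and squeegee look unmoved in the last scene picture. I judged that by eye and did not measure it.

Before insertion, the picture showed the nose about 2 mm off line with roughly 1° of tilt. I shifted the arm to correct the offset, and the cartridge went in with only a few newtons. During the press the fingers drifted about 2 mm along the slot, with up to about 8 N of sideways force. They had room for that in the 80 mm slot.

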